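Fit the stop carriage to the crosscut fence and clamp it

TASK

Fit the blue stop carriage to the fence: slide it onto the dovetail rail from the rail's open end, with its orange wing knob on the robot's side, until it is fully home against the red stop. Then turn the wing knob clockwise about a quarter turn so that the clamp takes up the gap and holds the carriage snugly, and stop there without overrunning. Let go and leave the other things on the bench where they are.

Things in the scene. Friction and masses are not known exactly. Their poses are not given: they have to be found in the camera images.
- carriage: loose blue stop carriage, about 0.45 kg, 72 (x) x 70 (y) x 28 (z) mm. Origin: centre of its underside; y along its dovetail slot, z up, knob on the -x side. Slot open below and at both ends, 16 high, 27 wide at the underside, 45 at its ceiling. A steel flag sticks out to x = 60 at y = 30, z 6 to 26. Starts upright on the bench, its y within 45 degrees of the fence's
- carriage_grip (a point): middle of the dark wood grip block on top of the carriage, 51 mm above its underside; the block is 26 (x) x 30 (y) mm, from 28 (the carriage's top) to 62 mm above the underside. Pinch it on its two y faces, with the fingertips no lower than 1 mm above the carriage's top. Axes as the carriage's
- clamp_pad: brass pad in the -x jaw of the carriage; an eccentric drives it 3 mm towards the rail per radian of knob turn, to press on the rail's flank. Origin: the carriage's, when withdrawn
- clamp_knob (a joint): angle of the wing knob, rad: starts loose at 0 to 0.2, grows as the knob turns clockwise seen from outside. The pad first bites at about 1.1, is snug from about 1.3 to 1.8, and past 2.0 it is overrun. Friction of about 0.06 N m keeps it where it is left. At 0 the wing lies along the slot
- knob_grip (a point): grip point on the knob's axis, in the orange wing, 8 mm below its outer end; in the carriage's frame x = -70, y = 0, z = 49 mm. z: outwards along the axis, which leans 33 degrees from vertical to the carriage's -x side; y along the wing, x across it (turns with the knob). Wing 38 (y) x 12 (x) x 22 (z) mm, 16 mm clear of the boss on a 12 mm thick stem
- fence: fence fixed to the bench: pale wood base 130 (x) x 330 (y) x 30 mm, aluminium dovetail rail along y from y = -100 (open end) to the red stop (near face y = 55, 66 high). Origin: on the bench under the rail's axis. Rail 24 wide at z = 42 (its underside), 42 wide at z = 58 (top), on a 19 mm wide plinth; the last 15 mm at the open end taper 3.5 mm a side and 2 mm from the top
- rail_home (a point): where the carriage's origin lies when it is fully home against the red stop: 42 mm above the bench; axes as the fence's (y along the rail towards the stop)
- rail_end (a point): centre of the rail's underside at its open end, 42 mm above the bench. With its origin 35 mm or more further out (-y) the carriage is clear of the rail; with its underside level with this point its slot ceiling just lies on the rail. Play: 1.5 mm a side, up to 2.6 mm of lift
- glue: bystander, leave alone: white glue bottle with orange cap
- screwdriver: bystander, leave alone: red-handled screwdriver lying down
- hammer: bystander, leave alone: hammer lying down
- offcut: bystander, leave alone: pale wood offcut 50 x 120 x 30
- can: bystander, leave alone: open steel can, 72 across, 100 high
- tape: bystander, leave alone: yellow ring (tape roll), 84 across, 24 high
Not all that is in view belongs to the job. Of the things shaped like the carriage, the blue one is meant.

How it is judged:
On the way, in this order (a step that is already met when the one before it is completed fails the run):
1. the carriage is on the rail, home against the stop, with the clamp still loose (x of carriage in the frame of rail_home between -0.003 and 0.003 m and y of carriage in the frame of rail_home between -0.0035 and 0.003 m and z of carriage in the frame of rail_home between -0.002 and 0.003 m and angle between the y axis of carriage and the y axis of rail_home, either way round below 0.06 rad and x of knob_grip in the frame of rail_home below -0.03 m and value of joint clamp_knob below 0.6 rad), for 0.2 s.
2. the clamp knob is turned until the pad presses on the rail (value of joint clamp_knob above 1.2 rad and contact force between clamp_pad and fence above 3 N), for 0.2 s.
At the end, for the whole second after the job is handed in: The carriage sits on the rail within 3.5 mm of the red stop, within 3 mm sideways and -2 to +3 mm in height of its home pose, in line with the rail within 0.06 rad, knob on the -x side of the fence; the knob is past 1.2 rad and the pad presses on the rail with more than 3 N; the carriage is at rest (all of step 2 and x of carriage in the frame of rail_home between -0.003 and 0.003 m and y of carriage in the frame of rail_home between -0.0035 and 0.003 m and z of carriage in the frame of rail_home between -0.002 and 0.003 m and angle between the y axis of carriage and the y axis of rail_home, either way round below 0.06 rad and x of knob_grip in the frame of rail_home below -0.03 m and linear speed of carriage below 0.01 m/s and velocity of joint clamp_knob below 0.05 rad/s); the robot touches nothing.
It fails at once if the clamp knob is overrun (past 2.0 rad) (value of joint clamp_knob above 2 rad).
It fails at once if a bystander on the bench is moved by more than 30 mm (distance of any of glue, screwdriver, hammer, offcut, can, tape from where it was at the start of the episode above 0.03 m).
It also fails if it takes over 58 s, if anything falls off the work surface, if the arm or the gripper's body presses on something with over 40 N, if the wrist force passes 120 N, or if a joint passes its speed limit or range.

ROBOT

A 6-joint arm with a two-finger parallel gripper is mounted at the origin on the work surface. World frame = base frame: x ahead of the robot, y to its left, z up, the work surface at z = 0. Lengths are in m, angles in rad, forces in N, time in s.
With the tool pointing down it reaches from about 0.375 to 0.975 m from the base axis. Payload 3.8 kg.
Tool frame: the origin (TCP) lies midway between the tips of the shut fingers; the grasp point (between the pads) lies 19 mm behind it; z points along the fingers, y is the direction in which the jaws open and shut (so a half turn about z gives the same grasp; the last joint's range is limited). The gripper opens to 85 mm and grips with 20 to 120 N. Pads are 22 mm wide; open, the fingers measure 114 mm over their backs; the gripper's body (76 mm by 85 mm) begins 54 mm behind the grasp point. The pads swing forward as they close: fully open they stand 13 mm farther back than shut.
Start: joints at [1.084, 0.264, 1.604, -0, 1.274, -0.037], TCP at [0.293, 0.608, 0.231] pointing down, gripper open.
Joint ranges: [-2.63, 2.63], [-0.94, 2.18], [0.31, 2.57], [-1.31, 4.45], [0, 2.66], [-2.55, 2.55]. Speed limits (rad/s): [2.57, 2.57, 3.14, 3.14, 3.14, 3.14].

INTERFACE

Orientations are given as a rotation vector (axis times angle).
In Python, from workcell import bot gives the robot as it stands.
- The arm moves only by the tool drive_tool, never from a script. Its argument "deltas" is a list of rows, each an object with "hand": the opening, from 0 (shut) to 1 (fully open); "offset": the shift along the world's x, y, z in cm, a list of three; "angular": the turn, a rotation vector about the world's x, y, z in degrees, a list of three. A call has 1 to 8 rows; each row is the pose to reach, as a shift and turn from the pose commanded when the call began; what a row does not reach only later rows make up. A row lasts 1/8 s, in which the tool goes at most 62.5 mm and 10.7 degrees, less where a joint would pass 70% of its speed; a pose out of reach is approached as far as the arm can. A call with a gripper value outside its range is refused whole. The fingers move at their own pace and stop on an object; "force" is the grip in N (left out, the last holds). Time passes only in rows, so rows that repeat a pose let the fingers close. It gives the time, the measured TCP pose, the force and the opening at its end, in the units of the state.
- bot.read_state(): the state, without advancing time (a new reading comes with each control period).
- bot.read_camera(name): name is "scene" or "side" or "wrist"; returns a dict with "frame" (400x640x3 uint8, blue, green, red), "mtx" (3x3 intrinsics, pixels), "R" (3x3) and "t" (3): a world point X has camera coordinates R X + t. Camera axes: x right, y down, z forward; pixel columns grow to the right and rows downward; lengths in m; the calibration is good to about 2 mm. A picture is of the moment at which its call begins. There is no depth.
- bot.finish_job(): hands the job in, once; it reports no verdict.
The state is a dict: "time": time; "q": joint angles; "joint_vel": joint speeds; "joint_torque": joint torques, N m; "tool_pos": TCP position; "tcp_rot": TCP orientation; "wrist_force": force on the tool from outside, world axes, zero at the start; "torque": the same for the moment, N m; "width": opening from 0.0 (shut) to 1.0 (fully open).
Only numpy, scipy, OpenCV 4.12 (cv2) and the standard library are available. Lean on these libraries where they do the work, as an engineer would, in place of code of your own. Each camera call takes 0.05 s, during which the arm holds its last target. There are 200 camera calls.

## Working session

There is one attempt and no reset: what is moved stays moved. The work goes in short steps, Python scripts to look and compute and a tool call to move; the robot and the scene stay as the last step left them, time stands still between calls to the robot, and variables do not carry over. Pictures are saved under pics/ and viewed, about 8 in all and at most 12, crops included, and the job is handed in when it is done.

Besides the shell and the picture viewer there is one more tool, called after "Call:" as name(argument=value, ...) on one line, values as JSON. drive_tool: Moves the arm, as the interface text tells. Its arguments: {"type":"object","properties":{"deltas":{"type":"array"},"force":{"type":"number"}},"required":["deltas"]}

```bash
mkdir -p pics; ls
cat > h.py <<'E'
import numpy as np, cv2, json
from workcell import bot
def cam(n,save=None):
    c=bot.read_camera(n)
    if save: cv2.imwrite('pics/'+save,c['frame'])
    return c
def ray(c,p):
    R,t=np.array(c['R']),np.array(c['t']); o=-R.T@t
    d=R.T@np.linalg.solve(np.array(c['mtx']),[p[0],p[1],1.]); return o,d/np.linalg.norm(d)
def onz(c,p,z):
    o,d=ray(c,p); return o+d*(z-o[2])/d[2]
def tri(rs):
    A=0;b=0
    for o,d in rs:
        P=np.eye(3)-np.outer(d,d);A=A+P;b=b+P@o
    X=np.linalg.solve(A,b); return X,[np.linalg.norm((np.eye(3)-np.outer(d,d))@(X-o)) for o,d in rs]
def proj(c,X):
    Y=np.array(c['R'])@np.array(X)+np.array(c['t']); u=np.array(c['mtx'])@Y; return u[:2]/u[2]
E
python3 - <<'E'
from h import *
import pickle
np.set_printoptions(precision=3,suppress=True)
C={n:cam(n,n+'0.png') for n in('scene','side','wrist')}
pickle.dump(C,open('c0.pkl','wb'))
for n,c in C.items(): print(n,ray(c,(320,200)))
cv2.imwrite('pics/both0.png',cv2.resize(np.vstack([C['scene']['frame'],C['side']['frame']]),None,fx=.75,fy=.75))
print(bot.read_state())
E
```

```text
pics
scene (array([ 1.3  , -0.298,  0.671]), array([-0.712,  0.328, -0.621]))
side (array([ 0.334, -0.713,  0.842]), array([ 0.192,  0.69 , -0.698]))
wrist (array([0.221, 0.642, 0.373]), array([ 0.27 , -0.138, -0.953]))
{'time': 0.15, 'q': array([ 1.084,  0.265,  1.605,  0.   ,  1.274, -0.037]), 'joint_vel': array([ 0.001, -0.004, -0.003,  0.001, -0.   , -0.001]), 'joint_torque': array([  0.   , -51.591, -36.796,  -0.   ,   0.008,   0.   ]), 'tool_pos': array([0.293, 0.607, 0.23 ]), 'tcp_rot': array([-0.7  , -3.062,  0.003]), 'wrist_force': array([ 0.54 , -0.27 ,  0.256]), 'torque': array([-0.005,  0.024,  0.007]), 'width': 0.9965724104484621}
```

View pics/scene0.png

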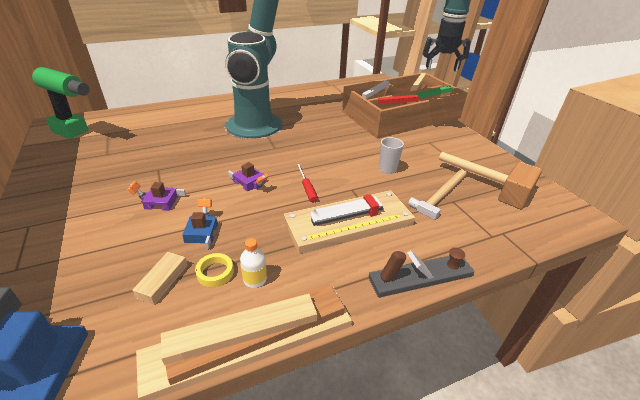

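View pics/side0.png

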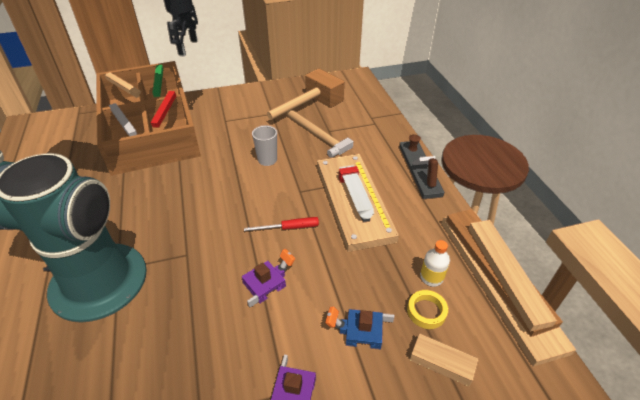

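Blue carriage is at scene (200,228) / side (364,325). The fence is at scene (348,215) / side (357,200), with the open end toward the carriage and the red stop at the far end. I'll zoom in on both.

Run:
```python
from h import *
import pickle
np.set_printoptions(precision=4,suppress=True)
C=pickle.load(open('c0.pkl','rb'))
def crop(n,x,y,w,h): return cv2.resize(C[n]['frame'][y:y+h,x:x+w],(400,300),interpolation=cv2.INTER_CUBIC)
im=np.vstack([np.hstack([crop('scene',280,180,140,105) ,crop('side',300,145,140,105)]),
 np.hstack([crop('scene',165,190,80,60),crop('side',320,295,80,60)])])
cv2.imwrite('pics/z.png',im)
# rough points
for nm,a,b in [('grip',(198,216),(366,317)),('knob',(205,203),(333,318)),('stop',(372,203),(349,172))]:
    print(nm,tri([ray(C['scene'],a),ray(C['side'],b)]))
```

```text
grip (array([ 0.5481, -0.2875,  0.0581]), [np.float64(0.0003748328733909544), np.float64(0.0003748328733909692)])
knob (array([ 0.4858, -0.2629,  0.0449]), [np.float64(0.0015912207671682074), np.float64(0.0015912207671682063)])
stop (array([0.6565, 0.1502, 0.0553]), [np.float64(0.0011232343927540713), np.float64(0.0011232343927540854)])
```

View pics/z.png

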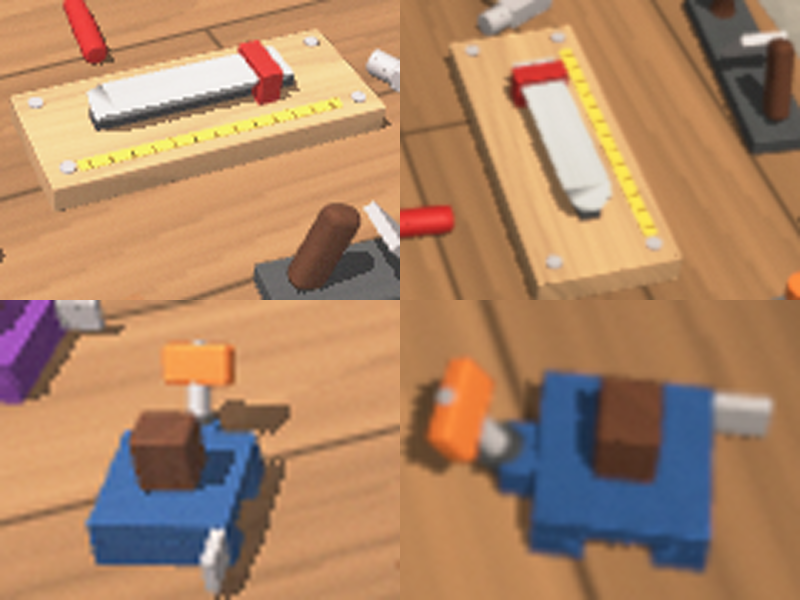

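The zoom shows the carriage's flag towards +x/+y and its knob at -x, with its slot roughly along the fence. The base corners are clear. I'll compute fence and carriage estimates.

Run:
```python
from h import *
import pickle
np.set_printoptions(precision=4,suppress=True)
C=pickle.load(open('c0.pkl','rb'))
s=140/400
A=[np.array(p)*s+[280,180] for p in [(13,97),(57,190),(385,107),(320,30)]]
B=[(np.array(p)-[400,0])*s+[300,145] for p in [(547,283),(680,262),(575,25),(450,43)]]
P=[]
for a,b in zip(A,B):
    X=tri([ray(C['scene'],a),ray(C['side'],b)]); print(X[0],X[1][0],onz(C['scene'],a,.03)[:2],onz(C['side'],b,.03)[:2]); P.append(X[0])
P=np.array(P);print('sides',[np.linalg.norm(P[i]-P[(i+1)%4]) for i in range(4)],P.mean(0))
yd=(P[2]+P[3]-P[0]-P[1]); print('yaw y dir',np.degrees(np.arctan2(-yd[0],yd[1])))
# carriage blue top corners by eye, z=.028
s2=.2
for nm,n,pts,o in [('scene','scene',[(88,525-0),(213,525),(260,440),(125,430)],(165,190,0,300)),('side','side',[(530,523),(708,540),(713,388),(545,372)],(320,295,400,300))]:
    Q=np.array([onz(C[n],(np.array(p)-o[2:])*s2+o[:2],.028)[:2] for p in pts]); print(nm,Q,Q.mean(0))
```

```text
[ 0.5891 -0.0746  0.0307] 0.0022002073030371943 [ 0.5865 -0.0722] [ 0.5894 -0.0768]
[ 0.7092 -0.0768  0.0231] 0.00265547457616014 [ 0.7136 -0.0765] [ 0.7061 -0.0853]
[0.7266 0.2435 0.0324] 0.0008506612065225668 [0.7237 0.2466] [0.7276 0.245 ]
[0.5962 0.2558 0.0271] 0.0005166185719643919 [0.5989 0.254 ] [0.5952 0.2516]
sides [np.float64(0.1204158324070967), np.float64(0.32088394957690364), np.float64(0.13107167334825037), np.float64(0.33049802605141293)] [0.6553 0.087  0.0283]
yaw y dir -2.1537801093752225
scene [[ 0.5699 -0.3328]
 [ 0.592  -0.2755]
 [ 0.5365 -0.2418]
 [ 0.5034 -0.3061]] [ 0.5505 -0.289 ]
side [[ 0.5004 -0.309 ]
 [ 0.5665 -0.3352]
 [ 0.5936 -0.2712]
 [ 0.5279 -0.2447]] [ 0.5471 -0.29  ]
```

Call:
drive_tool(deltas=[{"hand":1,"offset":[35,-54,10],"angular":[0,0,0]},{"hand":1,"offset":[35,-54,10],"angular":[0,0,0]},{"hand":1,"offset":[35,-54,10],"angular":[0,0,0]},{"hand":1,"offset":[35,-54,10],"angular":[0,0,0]},{"hand":1,"offset":[35,-54,10],"angular":[0,0,0]},{"hand":1,"offset":[35,-54,10],"angular":[0,0,0]},{"hand":1,"offset":[35,-54,10],"angular":[0,0,0]},{"hand":1,"offset":[35,-54,10],"angular":[0,0,0]}])

```text
time: 1.15
tool_pos: [0.5628, 0.1914, 0.3082]
tcp_rot: [-0.701, -3.062, -0.0]
wrist_force: [0.9, 1.7, 0.1]
width: 1.004
```

Run:
```python
from h import *
import pickle
np.set_printoptions(precision=4,suppress=True)
C=pickle.load(open('c0.pkl','rb'))
print('glue cap',tri([ray(C['scene'],(251,244)),ray(C['side'],(441,247))]))
print('tape',onz(C['side'],(428,310),.02),'can',onz(C['side'],(266,158),.0),'screwdriver tips',onz(C['side'],(318,221),.01),onz(C['side'],(246,230),.01))
print(C['wrist']['mtx'],bot.read_state()['tool_pos'],bot.read_state()['tcp_rot'],bot.read_state()['q'],bot.read_state()['time'])
```

```text
glue cap (array([ 0.7458, -0.1997,  0.1124]), [np.float64(0.0011734010170818994), np.float64(0.001173401017081875)])
tape [ 0.6919 -0.2872  0.02  ] can [0.4571 0.3387 0.    ] screwdriver tips [0.5371 0.0357 0.01  ] [0.3533 0.0549 0.01  ]
[[331.0335   0.     321.8711]
 [  0.     331.0335 202.9568]
 [  0.       0.       1.    ]] [0.5628 0.1914 0.3082] [-0.7006 -3.0623 -0.0001] [ 0.2858  0.0741  1.6835  0.0001  1.3841 -0.8352] 1.15
```

Call:
drive_tool(deltas=[{"hand":1,"offset":[8,-12.5,2.3],"angular":[0,0,0]},{"hand":1,"offset":[8,-12.5,2.3],"angular":[0,0,0]},{"hand":1,"offset":[8,-12.5,2.3],"angular":[0,0,0]},{"hand":1,"offset":[8,-12.5,2.3],"angular":[0,0,0]},{"hand":1,"offset":[8,-12.5,2.3],"angular":[0,0,0]}])

```text
time: 1.78
tool_pos: [0.6414, 0.0694, 0.3304]
tcp_rot: [-0.699, -3.061, -0.001]
wrist_force: [-0.5, -0.6, -0.3]
width: 0.997
```

Run:
```python
from h import *
import pickle
np.set_printoptions(precision=4,suppress=True)
c=cam('wrist','w1.png'); pickle.dump(c,open('c1.pkl','wb'))
s=bot.read_state(); print(s['tool_pos'],s['tcp_rot'],s['time'])
```

```text
[0.6413 0.0697 0.3305] [-0.698  -3.0617 -0.0005] 1.825
```

View pics/w1.png

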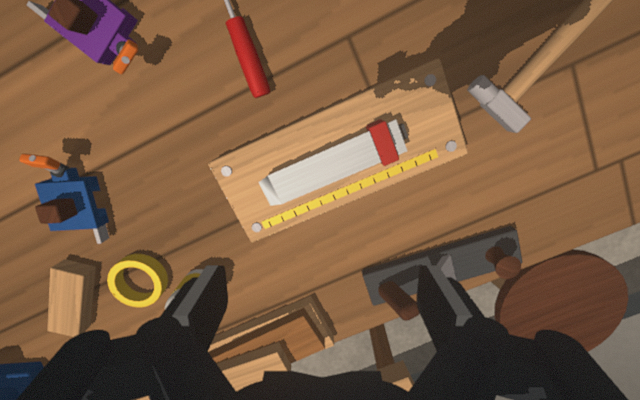

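The wrist view shows the rail at (265,190)-(375,145), the red stop at (383,143), and the blue carriage at (70,205).

Run:
```python
from h import *
import pickle
np.set_printoptions(precision=4,suppress=True)
c=pickle.load(open('c1.pkl','rb')); f=c['frame']; hsv=cv2.cvtColor(f,cv2.COLOR_BGR2HSV)
roi=np.zeros(f.shape[:2],np.uint8); cv2.fillPoly(roi,[np.array([[245,175],[400,105],[430,140],[275,215]])],255)
def big(m):
    m=cv2.bitwise_and(m,roi); k,_=cv2.findContours(m,cv2.RETR_EXTERNAL,cv2.CHAIN_APPROX_NONE); return max(k,key=cv2.contourArea)[:,0,:]
rail=big(cv2.inRange(hsv,(0,0,150),(179,60,255)))
red=big(cv2.bitwise_or(cv2.inRange(hsv,(0,150,60),(6,255,255)),cv2.inRange(hsv,(172,150,60),(179,255,255))))
W=np.array([onz(c,p,.058)[:2] for p in rail.astype(float)])
a=np.radians(90-2.2)
for it in range(4):
    u=np.array([np.cos(a),np.sin(a)]); n=np.array([u[1],-u[0]])
    s=W@u; t=W@n; lo,hi=np.percentile(s,[12,88]); mid=(t.max()+t.min())/2
    r=[]
    for sel in ((t>mid)&(s>lo)&(s<hi),(t<mid)&(s>lo)&(s<hi)):
        k=np.polyfit(s[sel],t[sel],1); k=np.polyfit(s[sel][abs(np.polyval(k,s[sel])-t[sel])<.002],t[sel][abs(np.polyval(k,s[sel])-t[sel])<.002],1); r.append(k)
    # n is to the right (+x) of u
    sl=[k[0] for k in r]; a-=np.mean(sl)
    print('yaw',np.degrees(a)-90,'slopes',sl,'width',np.polyval(r[0],s.mean())-np.polyval(r[1],s.mean()))
u=np.array([np.cos(a),np.sin(a)]); n=np.array([u[1],-u[0]]);s=W@u;t=W@n
tc=(np.polyval(r[0],s.mean())+np.polyval(r[1],s.mean()))/2
print('rail s range',s.min(),s.max(),'open end',n*tc+u*s.min())
for z in(.066,.096): 
    R=np.array([onz(c,p,z)[:2] for p in red.astype(float)]); print(z,'red s',np.percentile(R@u,[1,5,50,95,99]),'t',(R@n).min(),(R@n).max())
print('tc',tc)
for p in (rail[np.argmin(s)],rail[np.argmax(s)]): print(p)
def box(k): return cv2.boxPoints(cv2.minAreaRect(k))
print('red box',box(red)); 
# carriage: blue mask centroid region and orange & dark block
roi[:]=0; roi[145:250,10:115]=255
blue=big(cv2.inRange(hsv,(100,120,40),(125,255,255))); b=box(blue); print('blue',b)
print('top z',np.array([onz(c,p,.028)[:2] for p in b]))
```

```text
yaw -1.8552925362785118 slopes [np.float64(-0.0005785600796239711), np.float64(-0.011454000316653832)] width 0.040937455420892555
yaw -1.8552267144425372 slopes [np.float64(0.005437261647504269), np.float64(-0.005439559263018875)] width 0.04093671944697519
yaw -1.8552267010809231 slopes [np.float64(0.005438410391436422), np.float64(-0.005438410857845106)] width 0.040936719447882464
yaw -1.8552267010781378 slopes [np.float64(0.005438410624630572), np.float64(-0.005438410624727966)] width 0.04093671944788335
rail s range 0.0035983363075881127 0.15855653538435335 open end [ 0.6481 -0.0174]
0.066 red s [0.1567 0.1584 0.1677 0.1794 0.1796] t 0.6197999816750988 0.6704467747368795
0.096 red s [0.1541 0.1558 0.1643 0.1752 0.1754] t 0.615838132503754 0.6627553991985655
tc 0.648372811940406
[263 192]
[374 144]
red box [[365.5876 126.0722]
 [383.4021 118.1546]
 [399.9794 155.4536]
 [382.165  163.3711]]
blue [[ 33.9633 179.211 ]
 [ 90.9358 162.1193]
 [109.211  223.0367]
 [ 52.2385 240.1285]]
top z [[ 0.4966 -0.3022]
 [ 0.5115 -0.2163]
 [ 0.5947 -0.2485]
 [ 0.5803 -0.3403]]
```

Call:
drive_tool(deltas=[{"hand":1,"offset":[-9.4,-35.8,-15],"angular":[0,0,0]},{"hand":1,"offset":[-9.4,-35.8,-15],"angular":[0,0,0]},{"hand":1,"offset":[-9.4,-35.8,-15],"angular":[0,0,0]},{"hand":1,"offset":[-9.4,-35.8,-15],"angular":[0,0,0]},{"hand":1,"offset":[-9.4,-35.8,-15],"angular":[0,0,0]},{"hand":1,"offset":[-9.4,-35.8,-15],"angular":[0,0,0]},{"hand":1,"offset":[-9.4,-35.8,-15],"angular":[0,0,0]},{"hand":1,"offset":[-9.4,-35.8,-15],"angular":[0,0,0]}])

```text
time: 2.82
tool_pos: [0.5475, -0.2893, 0.1801]
tcp_rot: [-0.702, -3.06, -0.002]
wrist_force: [0.4, 1.2, -0.6]
width: 0.995
```

Run:
```python
from h import *
import pickle
np.set_printoptions(precision=4,suppress=True)
c=cam('wrist','w2.png'); pickle.dump(c,open('c2.pkl','wb'))
s=bot.read_state(); print(s['tool_pos'],s['tcp_rot'],s['q'],s['time'])
```

```text
[ 0.5484 -0.2886  0.181 ] [-0.7004 -3.0622 -0.0018] [-0.5251  0.1965  1.781   0.0011  1.1648 -1.6466] 2.875
```

View pics/w2.png

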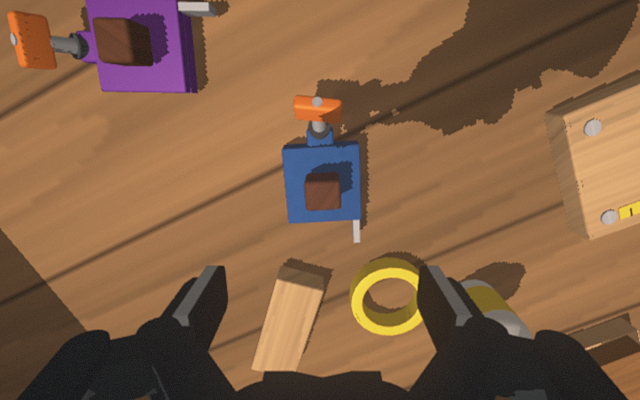

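The blue carriage is at (322,185), its grip block at (322,190), its knob at (317,107) and its flag at (357,231). It is clear of the tape and offcut. Next I refine the pose.

Run:
```python
from h import *
import pickle
np.set_printoptions(precision=4,suppress=True)
c=pickle.load(open('c2.pkl','rb')); f=c['frame']; hsv=cv2.cvtColor(f,cv2.COLOR_BGR2HSV)
print('cam',ray(c,(320,200))[0])
def edge(pts,z): return np.array([onz(c,p,z)[:2] for p in np.asarray(pts,float)])
blue=cv2.inRange(hsv,(95,110,30),(130,255,255)); blue[:130]=0; blue[235:]=0; blue[:,:275]=0; blue[:,370:]=0
k=max(cv2.findContours(blue,cv2.RETR_EXTERNAL,cv2.CHAIN_APPROX_NONE)[0],key=cv2.contourArea)[:,0]
for nm,sel,ax in [('left',(k[:,0]<300)&(k[:,1]>155)&(k[:,1]<215),1),('right',(k[:,0]>350)&(k[:,1]>150)&(k[:,1]<212),1),('bot',(k[:,1]>205)&(k[:,0]>297)&(k[:,0]<350),0),('top',(k[:,1]<155)&(k[:,0]>335)&(k[:,0]<354),0)]:
    W=edge(k[sel],.028); vx,vy,x,y=cv2.fitLine(W.astype(np.float32),cv2.DIST_HUBER,0,.01,.01).ravel(); print(nm,len(W),np.degrees(np.arctan2(vy,vx)),x,y)
S=f[165:220,295:352]; g=cv2.cvtColor(S,cv2.COLOR_BGR2GRAY)
cv2.imwrite('pics/blk.png',cv2.resize(S,None,fx=10,fy=10,interpolation=cv2.INTER_CUBIC))
m=cv2.inRange(hsv,(0,60,20),(15,255,140)); m[:165]=0;m[220:]=0;m[:,:295]=0;m[:,352:]=0
kb=max(cv2.findContours(m,cv2.RETR_EXTERNAL,cv2.CHAIN_APPROX_NONE)[0],key=cv2.contourArea); b=cv2.boxPoints(cv2.minAreaRect(kb)); print(b,edge(b,.062),edge(b,.062).mean(0))
```

```text
cam [ 0.4758 -0.2547  0.3231]
left 59 -22.245676 0.54500127 -0.3237035
right 61 -22.799639 0.5622939 -0.25798714
bot 52 67.2275 0.5782808 -0.30267352
top 18 72.16444 0.5238979 -0.25296056
[[303.8953 173.9052]
 [338.5586 172.1721]
 [340.3591 208.1821]
 [305.6958 209.9152]] [[ 0.524  -0.2937]
 [ 0.5349 -0.268 ]
 [ 0.5633 -0.2795]
 [ 0.5521 -0.3062]] [ 0.5435 -0.2869]
```

View pics/blk.png

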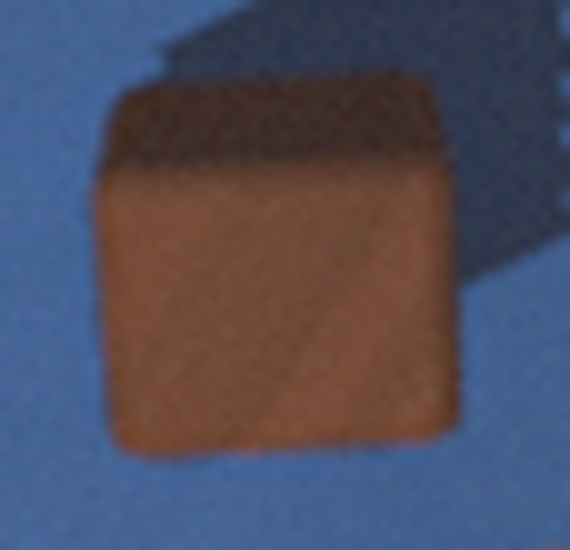

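Run:
```python
from h import *
import pickle
from scipy.spatial.transform import Rotation as R
np.set_printoptions(precision=4,suppress=True)
c=pickle.load(open('c2.pkl','rb'))
q=np.array([onz(c,np.array(p)/10+[294.5,164.5],.062)[:2] for p in [(98,170),(450,158),(458,435),(115,455)]])
print(q,q.mean(0),[np.linalg.norm(q[i]-q[i-1]) for i in range(4)])
s=bot.read_state(); r=R.from_rotvec(s['tcp_rot']).as_matrix(); print(r, 'jaw yaw',np.degrees(np.arctan2(-r[0,1],r[1,1])), s['tool_pos'])
# blue centre from edges along x (mid y) and bot edge
th=np.radians(-22.6); x=np.array([np.cos(th),np.sin(th)]); y=np.array([-x[1],x[0]])
yc=(np.dot([.5450,-.3237],y)+np.dot([.5623,-.2580],y))/2; xc=np.dot([.5783,-.3027],x)-.036
print('blue centre',x*xc+y*yc,'width',np.dot([.5623-.5450,.0657],y))
```

```text
[[ 0.5297 -0.2963]
 [ 0.5413 -0.2701]
 [ 0.5631 -0.2795]
 [ 0.5522 -0.306 ]] [ 0.5466 -0.288 ] [np.float64(0.024534844268114638), np.float64(0.02859289474271485), np.float64(0.023778057925106424), np.float64(0.02867077811848889)]
[[-0.9006  0.4347 -0.    ]
 [ 0.4347  0.9006  0.0012]
 [ 0.0005  0.001  -1.    ]] jaw yaw -25.766371993193083 [ 0.5484 -0.2886  0.181 ]
blue centre [ 0.5456 -0.2875] width 0.06730322034633744
```

Call:
drive_tool(deltas=[{"hand":1,"offset":[-0.15,0.05,-5],"angular":[0,0,3.2]},{"hand":1,"offset":[-0.15,0.05,-10],"angular":[0,0,3.2]},{"hand":1,"offset":[-0.15,0.05,-13],"angular":[0,0,3.2]},{"hand":1,"offset":[-0.15,0.05,-14.8],"angular":[0,0,3.2]},{"hand":1,"offset":[-0.15,0.05,-14.8],"angular":[0,0,3.2]},{"hand":0,"offset":[-0.15,0.05,-14.8],"angular":[0,0,3.2]},{"hand":0,"offset":[-0.15,0.05,-14.8],"angular":[0,0,3.2]},{"hand":0,"offset":[-0.15,0.05,-14.8],"angular":[0,0,3.2]}], force=60)

```text
time: 3.88
tool_pos: [0.5475, -0.2898, 0.0344]
tcp_rot: [0.615, 3.079, -0.001]
wrist_force: [0.3, -0.3, 0.1]
width: 0.379
```

Call:
drive_tool(deltas=[{"hand":0,"offset":[0,0,0],"angular":[0,0,0]},{"hand":0,"offset":[0,0,0],"angular":[0,0,0]},{"hand":0,"offset":[0,0,0],"angular":[0,0,0]},{"hand":0,"offset":[0,0,0],"angular":[0,0,0]}])

```text
time: 4.38
tool_pos: [0.5478, -0.2899, 0.0345]
tcp_rot: [0.615, 3.078, -0.001]
wrist_force: [0.9, 0.5, 6.2]
width: 0.345
```

Call:
drive_tool(deltas=[{"hand":0,"offset":[0,0,4],"angular":[0,0,0]},{"hand":0,"offset":[0,0,8],"angular":[0,0,0]},{"hand":0,"offset":[3,6,8],"angular":[0,0,7]},{"hand":0,"offset":[6,11,8],"angular":[0,0,14]},{"hand":0,"offset":[8,16,8],"angular":[0,0,20.7]},{"hand":0,"offset":[9.9,19,8],"angular":[0,0,20.7]},{"hand":0,"offset":[9.9,21,8],"angular":[0,0,20.7]},{"hand":0,"offset":[9.9,21,8],"angular":[0,0,20.7]}])

```text
time: 5.38
tool_pos: [0.6439, -0.0779, 0.1114]
tcp_rot: [-0.048, -3.137, -0.001]
wrist_force: [-1.4, -1.0, -4.9]
width: 0.341
```

Run:
```python
from h import *
import pickle
np.set_printoptions(precision=4,suppress=True)
C={n:cam(n) for n in('scene','side','wrist')}; pickle.dump(C,open('c3.pkl','wb'))
s=bot.read_state(); print(s['tool_pos'],s['tcp_rot'],s['q'],s['wrist_force'],s['torque'],s['width'],s['time'])
def cr(n,x,y,w,h): return cv2.resize(C[n]['frame'][y:y+h,x:x+w],(400,300),interpolation=cv2.INTER_CUBIC)
print([proj(C[n],[.647,-.08,.1]) for n in C])
a=proj(C['scene'],[.65,-.03,.08]).astype(int);b=proj(C['side'],[.65,-.03,.08]).astype(int)
im=np.vstack([np.hstack([cr('scene',a[0]-80,a[1]-60,160,120),cr('side',b[0]-80,b[1]-60,160,120)]),np.zeros((300,800,3),np.uint8)])
im[300:,:480]=cv2.resize(C['wrist']['frame'],(480,300),interpolation=cv2.INTER_AREA)
cv2.imwrite('pics/p3.png',im); print(a,b)
```

```text
[ 0.6446 -0.0802  0.1123] [-0.0524 -3.1396  0.0007] [-0.1618  0.3117  1.7721 -0.0008  1.0593 -1.6988] [ 0.4768  0.342  -4.8736] [-0.0401 -0.0841  0.017 ] 0.33782821262115026 5.525
[array([288.8474, 207.9593]), array([377.0863, 220.3281]), array([321.5323, 260.8267])]
[308 210] [370 211]
```

View pics/p3.png

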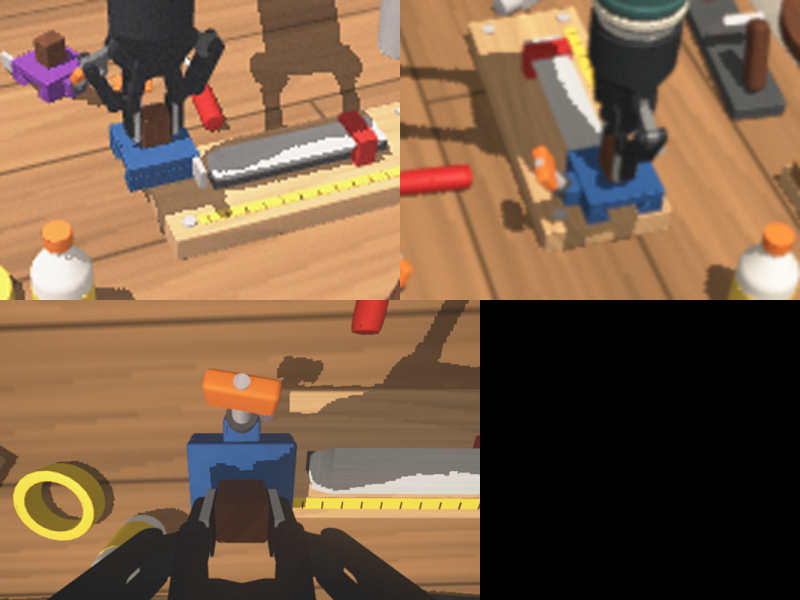

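The carriage is held level just outside the open end, with the knob at -x and the wing near 0. Next I compare carriage and rail in the same wrist view.

Run:
```python
from h import *
import pickle
np.set_printoptions(precision=4,suppress=True)
c=pickle.load(open('c3.pkl','rb'))['wrist']; f=c['frame']; hsv=cv2.cvtColor(f,cv2.COLOR_BGR2HSV)
def line(P,z,along):
    W=np.array([onz(c,p,z)[:2] for p in P]); vx,vy,x,y=cv2.fitLine(W.astype(np.float32),cv2.DIST_HUBER,0,.01,.001).ravel()
    if along=='y': 
        if vy<0: vx,vy=-vx,-vy
        return 'yaw %.2f x@y=-.05 %.4f'%(np.degrees(np.arctan2(-vx,vy)), x+vx/vy*(-.05-y))
    if vx<0: vx,vy=-vx,-vy
    return 'yaw %.2f y@x=.62 %.4f'%(np.degrees(np.arctan2(vy,vx)), y+vy/vx*(.62-x))
zt=bot.read_state()['tool_pos'][2]-.0345+.028; print('zt',zt)
bl=cv2.inRange(hsv,(95,90,20),(130,255,255))
cols=[x for x in list(range(256,295))+list(range(355,388))]
print('car -x edge',line([(x,np.where(bl[165:230,x])[0][0]+164.5) for x in cols],zt,'y'))
rows=range(195,255)
print('car -y',line([(np.where(bl[y,230:300])[0][0]+229.5,y) for y in rows],zt,'x'))
print('car +y',line([(np.where(bl[y,350:410])[0][-1]+350.5,y) for y in rows],zt,'x'))
# rail: low saturation, between rows 185..275, columns 450..630
sat=cv2.inRange(hsv,(0,0,90),(179,50,255)); U=[];L=[]
for x in range(450,630):
    k=np.where(sat[185:270,x])[0]
    if len(k)>20: U.append((x,k[0]+184.5)); L.append((x,k[-1]+185.5))
print(len(U),U[0],U[-1],L[0],L[-1]); print('rail -x',line(U,.058,'y')); print('rail +x',line(L,.058,'y'))
k=np.array([(np.where(sat[y,395:460])[0][0]+394.5,y) for y in range(215,240)]); print('rail end',line(k,.056,'x'))
for cc in (410,420,430,440): print(hsv[205:265:6,cc].tolist())
```

```text
zt 0.10584018810027992
car -x edge yaw -5.27 x@y=-.05 0.6056
car -y yaw -2.18 y@x=.62 -0.1133
car +y yaw -2.39 y@x=.62 -0.0447
180 (450, np.float64(196.5)) (629, np.float64(197.5)) (450, np.float64(257.5)) (629, np.float64(258.5))
rail -x yaw -1.87 x@y=-.05 0.6263
rail +x yaw -2.38 x@y=-.05 0.6671
rail end yaw 1.55 y@x=.62 -0.0224
[[10, 26, 59], [5, 28, 55], [19, 37, 55], [10, 27, 57], [14, 67, 65], [15, 120, 128], [15, 114, 139], [15, 110, 127], [16, 108, 127], [15, 111, 133]]
[[18, 20, 125], [15, 20, 125], [15, 21, 124], [17, 19, 122], [16, 23, 122], [15, 24, 125], [20, 19, 118], [18, 14, 223], [16, 83, 227], [16, 113, 228]]
[[13, 20, 117], [11, 23, 122], [15, 21, 120], [12, 21, 121], [23, 19, 121], [13, 25, 123], [16, 23, 123], [16, 23, 120], [17, 10, 225], [16, 116, 228]]
[[20, 20, 113], [18, 23, 113], [11, 18, 116], [18, 26, 117], [15, 21, 119], [19, 24, 119], [18, 25, 124], [12, 27, 124], [21, 16, 224], [16, 119, 227]]
```

Run:
```python
from h import *
import pickle
np.set_printoptions(precision=4,suppress=True)
C=pickle.load(open('c3.pkl','rb'));c=C['wrist']; f=c['frame']; hsv=cv2.cvtColor(f,cv2.COLOR_BGR2HSV)
bl=cv2.inRange(hsv,(95,90,20),(130,255,255))
for x in range(252,394,6):
    y=np.where(bl[165:230,x])[0][0]+164.5; print(x,y,onz(c,(x,y),.1058)[:2])
print(ray(c,(320,200)))
def r(im,w,h): return cv2.resize(im,(w,h),interpolation=cv2.INTER_CUBIC)
cv2.imwrite('pics/p4.png',np.hstack([r(f[150:330,235:415],600,600)]))
```

```text
252 188.5 [ 0.6052 -0.1111]
258 179.5 [ 0.601  -0.1079]
264 178.5 [ 0.6006 -0.1051]
270 178.5 [ 0.6007 -0.1023]
276 184.5 [ 0.6036 -0.0998]
282 178.5 [ 0.6008 -0.0968]
288 178.5 [ 0.6009 -0.094 ]
294 183.5 [ 0.6034 -0.0914]
300 164.5 [ 0.5946 -0.0881]
306 169.5 [ 0.597  -0.0855]
312 174.5 [ 0.5994 -0.0828]
318 177.5 [ 0.6009 -0.0801]
324 177.5 [ 0.601  -0.0773]
330 175.5 [ 0.6001 -0.0745]
336 170.5 [ 0.5979 -0.0717]
342 164.5 [ 0.5952 -0.0689]
348 187.5 [ 0.6062 -0.0663]
354 184.5 [ 0.6048 -0.0635]
360 186.5 [ 0.6059 -0.0607]
366 187.5 [ 0.6064 -0.0579]
372 186.5 [ 0.606  -0.0551]
378 185.5 [ 0.6057 -0.0523]
384 190.5 [ 0.6082 -0.0494]
390 184.5 [ 0.6054 -0.0467]
(array([ 0.5648, -0.0771,  0.2551]), array([ 0.3006, -0.0154, -0.9536]))
```

View pics/p4.png

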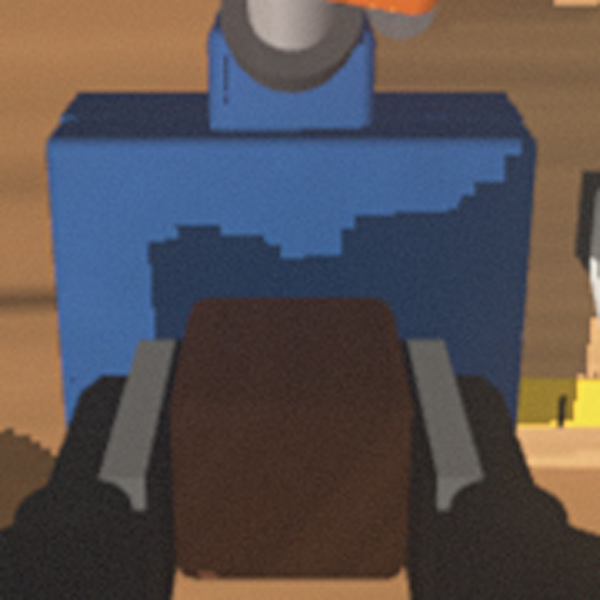

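Carriage centre is x≈0.644 at y=-0.080, and the rail axis there is ≈0.646. Yaws agree at about -2.1°. I'll shift +1.8 mm and lower to 1 mm above the seat.

Call:
drive_tool(deltas=[{"hand":0,"offset":[0.1,0,-1.5],"angular":[0,0,0.2]},{"hand":0,"offset":[0.18,0,-3],"angular":[0,0,0.2]},{"hand":0,"offset":[0.18,0,-3.5],"angular":[0,0,0.2]},{"hand":0,"offset":[0.18,0,-3.5],"angular":[0,0,0.2]},{"hand":0,"offset":[0.18,0,-3.5],"angular":[0,0,0.2]}])

```text
time: 6.15
tool_pos: [0.6479, -0.0793, 0.0784]
tcp_rot: [0.046, 3.141, -0.0]
wrist_force: [0.1, 0.3, -4.4]
width: 0.337
```

Run:
```python
from h import *
import pickle
np.set_printoptions(precision=4,suppress=True)
C={n:cam(n) for n in('scene','side','wrist')}; pickle.dump(C,open('c4.pkl','wb'))
s=bot.read_state(); print(s['tool_pos'],s['tcp_rot'],s['wrist_force'],s['torque'],s['width'],s['time'])
def cr(n,x,y,w,h): return cv2.resize(C[n]['frame'][y:y+h,x:x+w],(400,300),interpolation=cv2.INTER_CUBIC)
a=proj(C['scene'],[.65,-.04,.05]).astype(int);b=proj(C['side'],[.65,-.06,.05]).astype(int)
cv2.imwrite('pics/p5.png',np.hstack([cr('scene',a[0]-50,a[1]-38,100,75),cr('side',b[0]-50,b[1]-38,100,75)]))
```

```text
[ 0.6481 -0.0793  0.0788] [ 0.0456  3.1399 -0.0003] [-0.3492 -0.6866 -4.3293] [ 0.0026 -0.0837  0.0477] 0.3434028522486963 6.3
```

View pics/p5.png

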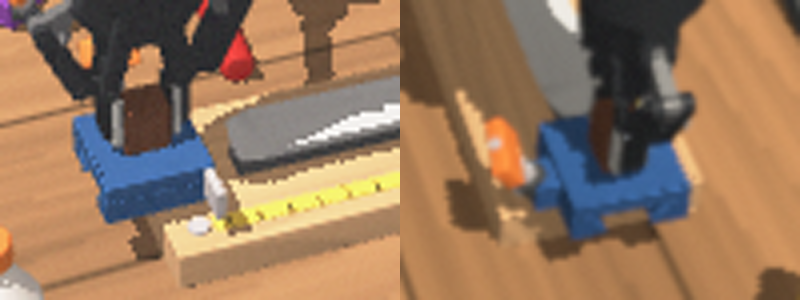

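The carriage is level, just outside the rail. TCP x moved more than commanded, so I'll re-measure the relative offset in the wrist image.

Run:
```python
from h import *
import pickle
np.set_printoptions(precision=4,suppress=True)
S=[]
for i in range(4):
    c=cam('wrist'); s=bot.read_state(); S.append(s['tool_pos'])
print(np.array(S), 'camera', ray(c,(320,200))[0])
f=c['frame']; hsv=cv2.cvtColor(f,cv2.COLOR_BGR2HSV); g=hsv[...,2].astype(float); zt=.0788-.0345+.028
# -x top edge: strongest dark->light step below the side face, columns left of the boss
for x in range(256,296,6):
    col=cv2.GaussianBlur(f[:,x-2:x+3].mean(1),(1,3),0)[:,0]; k=np.argmax(np.diff(col[150:225]))+150.5; print(x,k,onz(c,(x,k),zt)[:2])
sat=cv2.inRange(hsv,(0,0,90),(179,50,255))
for x in range(460,630,24):
    k=np.where(sat[170:285,x])[0]; 
    A=onz(c,(x,k[0]+169.5),.058)[:2];B=onz(c,(x,k[-1]+170.5),.058)[:2]; print(x,k[0]+170,k[-1]+170,A,B,(A+B)/2)
cv2.imwrite('pics/w6.png',f)
```

```text
[[ 0.648  -0.0793  0.0787]
 [ 0.6479 -0.0792  0.0787]
 [ 0.6478 -0.0792  0.0785]
 [ 0.6477 -0.0792  0.0784]] camera [ 0.5678 -0.0769  0.2213]
256 191.5 [ 0.6103 -0.1089]
262 191.5 [ 0.6103 -0.1061]
268 191.5 [ 0.6104 -0.1033]
274 191.5 [ 0.6105 -0.1005]
280 191.5 [ 0.6106 -0.0977]
286 191.5 [ 0.6107 -0.0949]
292 191.5 [ 0.6107 -0.0921]
460 212 279 [ 0.6283 -0.0062] [ 0.6691 -0.0021] [ 0.6487 -0.0041]
484 211 280 [0.6281 0.0063] [0.6701 0.0115] [0.6491 0.0089]
508 211 280 [0.6285 0.0189] [0.6705 0.025 ] [0.6495 0.0219]
532 210 280 [0.6283 0.0313] [0.6709 0.0385] [0.6496 0.0349]
556 211 280 [0.6292 0.044 ] [0.6713 0.052 ] [0.6503 0.048 ]
580 211 280 [0.6296 0.0566] [0.6717 0.0655] [0.6506 0.061 ]
604 211 280 [0.63   0.0691] [0.6721 0.079 ] [0.651  0.0741]
628 211 281 [0.6303 0.0817] [0.6731 0.0927] [0.6517 0.0872]
```

View pics/w6.png

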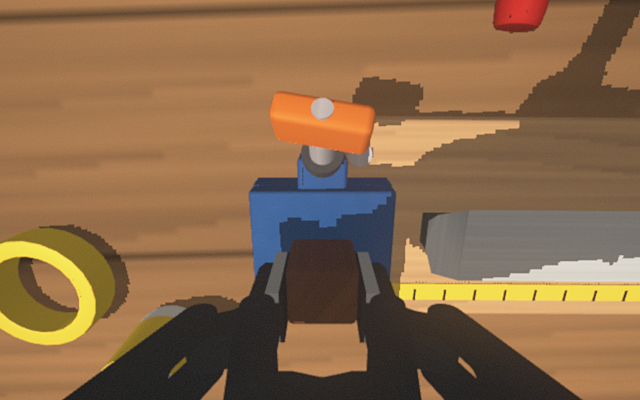

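Offset is about +0.7 mm in x and the rail yaw is -1.88°. Correct that and start sliding on.

Call:
drive_tool(deltas=[{"hand":0,"offset":[-0.07,0,-0.05],"angular":[0,0,0]},{"hand":0,"offset":[-0.02,1.5,-0.05],"angular":[0,0,0]},{"hand":0,"offset":[0.03,3,-0.05],"angular":[0,0,0]},{"hand":0,"offset":[0.08,4.5,-0.05],"angular":[0,0,0]},{"hand":0,"offset":[0.13,6,-0.05],"angular":[0,0,0]},{"hand":0,"offset":[0.13,6,-0.05],"angular":[0,0,0]}])

```text
time: 7.25
tool_pos: [0.6488, -0.0175, 0.0775]
tcp_rot: [-0.042, -3.141, -0.0]
wrist_force: [0.2, -0.5, -4.9]
width: 0.343
```

Call:
drive_tool(deltas=[{"hand":0,"offset":[0.05,1.5,0],"angular":[0,0,0]},{"hand":0,"offset":[0.1,3,0],"angular":[0,0,0]},{"hand":0,"offset":[0.15,4.5,0],"angular":[0,0,0]},{"hand":0,"offset":[0.2,6,0],"angular":[0,0,0]},{"hand":0,"offset":[0.26,8,0],"angular":[0,0,0]},{"hand":0,"offset":[0.33,10,0],"angular":[0,0,0]},{"hand":0,"offset":[0.33,10,0],"angular":[0,0,0]}])

```text
time: 8.12
tool_pos: [0.6521, 0.083, 0.0776]
tcp_rot: [0.042, 3.141, 0.001]
wrist_force: [-0.4, 0.2, -3.8]
width: 0.341
```

Call:
drive_tool(deltas=[{"hand":0,"offset":[0.03,1,0],"angular":[0,0,0]},{"hand":0,"offset":[0.05,1.6,0],"angular":[0,0,0]},{"hand":0,"offset":[0.06,1.8,0],"angular":[0,0,0]},{"hand":0,"offset":[0.06,1.9,0],"angular":[0,0,0]},{"hand":0,"offset":[0.06,1.9,0],"angular":[0,0,0]}])

```text
time: 8.75
tool_pos: [0.6527, 0.0995, 0.0775]
tcp_rot: [-0.046, -3.141, 0.0]
wrist_force: [-0.9, -0.6, -4.8]
width: 0.339
```

Call:
drive_tool(deltas=[{"hand":0,"offset":[0,0.1,0],"angular":[0,0,0]},{"hand":0,"offset":[0.01,0.2,0],"angular":[0,0,0]},{"hand":0,"offset":[0.01,0.2,0],"angular":[0,0,0]}])

```text
time: 9.12
tool_pos: [0.6528, 0.1018, 0.0776]
tcp_rot: [0.046, 3.141, 0.0]
wrist_force: [0.0, -0.3, -4.7]
width: 0.344
```

Call:
drive_tool(deltas=[{"hand":0,"offset":[0,0.1,0],"angular":[0,0,0]},{"hand":0,"offset":[0.01,0.2,0],"angular":[0,0,0]},{"hand":0,"offset":[0.01,0.2,0],"angular":[0,0,0]}])

```text
time: 9.5
tool_pos: [0.6528, 0.1021, 0.0776]
tcp_rot: [-0.046, -3.141, 0.004]
wrist_force: [-1.8, -6.0, -4.3]
width: 0.34
```

Call:
drive_tool(deltas=[{"hand":0,"offset":[0,0.1,0],"angular":[0,0,0]},{"hand":0,"offset":[0,0.2,0],"angular":[0,0,0]},{"hand":0,"offset":[0,0.2,0],"angular":[0,0,0]}])

```text
time: 9.88
tool_pos: [0.6528, 0.1022, 0.0778]
tcp_rot: [-0.046, -3.141, 0.008]
wrist_force: [-0.9, -10.8, -2.3]
width: 0.338
```

Contact at y≈0.102 with about 11 N of pushback, so the carriage is home. Relax, release and lift.

Call:
drive_tool(deltas=[{"hand":0,"offset":[0,-0.3,-0.1],"angular":[0,0,0]},{"hand":0,"offset":[0,-0.3,-0.1],"angular":[0,0,0]},{"hand":0.7,"offset":[0,-0.3,-0.1],"angular":[0,0,0]},{"hand":0.7,"offset":[0,-0.3,-0.1],"angular":[0,0,0]},{"hand":0.7,"offset":[0,-0.3,-0.1],"angular":[0,0,0]},{"hand":0.7,"offset":[0,-0.3,4],"angular":[0,0,0]},{"hand":0.7,"offset":[-4,-0.3,8],"angular":[0,0,0]},{"hand":0.7,"offset":[-6,-0.3,8],"angular":[0,0,0]}])

```text
time: 10.88
tool_pos: [0.5948, 0.1036, 0.1624]
tcp_rot: [0.045, 3.134, 0.002]
wrist_force: [0.7, 0.5, 0.3]
width: 0.7
```

Call:
drive_tool(deltas=[{"hand":0.7,"offset":[0,0,0],"angular":[0,0,0]},{"hand":0.7,"offset":[0,0,0],"angular":[0,0,0]}])

```text
time: 11.12
tool_pos: [0.5933, 0.1029, 0.1574]
tcp_rot: [0.046, 3.141, 0.0]
wrist_force: [0.6, 0.5, -0.5]
width: 0.701
```

Run:
```python
from h import *
import pickle
np.set_printoptions(precision=4,suppress=True)
C={n:cam(n) for n in('scene','side','wrist')}; pickle.dump(C,open('c7.pkl','wb'))
s=bot.read_state(); print(s['tool_pos'],s['tcp_rot'],s['wrist_force'],s['q'],s['width'],s['time'])
X=[.60,.09,.07]
P={n:proj(C[n],X) for n in C}; print(P)
def cr(n,k,w,h):
    a=np.clip(P[n]-[w/2,h/2],0,[640-w,400-h]).astype(int); print(n,a); return cv2.resize(C[n]['frame'][a[1]:a[1]+h,a[0]:a[0]+w],(400,300),interpolation=cv2.INTER_CUBIC)
im=np.vstack([np.hstack([cr('scene',0,120,90),cr('side',0,120,90)]),np.hstack([cr('wrist',0,240,180),np.zeros((300,400,3),np.uint8)])])
cv2.imwrite('pics/p7.png',im)
```

```text
[0.5933 0.1027 0.1569] [-0.0459 -3.1405  0.0002] [-0.3613  0.2156  0.4672] [ 0.1301  0.1849  1.8418 -0.      1.1157 -1.4114] 0.7022997572196386 11.275
{'scene': array([342.5975, 191.8293]), 'side': array([335.6946, 185.7219]), 'wrist': array([304.7581, 217.7934])}
scene [282 146]
side [275 140]
wrist [184 127]
```

View pics/p7.png

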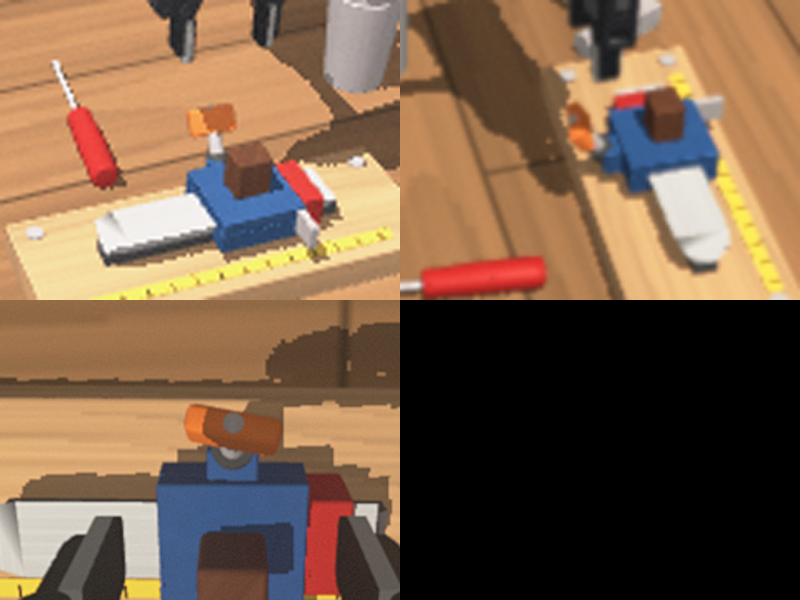

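The carriage is home: the red stop touches its +y face, and the rail shows behind it. The wing is tilted slightly clockwise, with the cap at wrist pixel (324,200). I'll measure the wing angle on its own plane.

Run:
```python
from h import *
import pickle
from scipy.spatial.transform import Rotation as R
np.set_printoptions(precision=4,suppress=True)
C=pickle.load(open('c7.pkl','rb')); c=C['wrist']; hsv=cv2.cvtColor(c['frame'],cv2.COLOR_BGR2HSV)
yaw=np.radians(-1.9); Rc=R.from_euler('z',yaw).as_matrix(); home=np.array([.6523,.102,.0425])
ax=Rc@np.array([-np.sin(np.radians(33)),0,np.cos(np.radians(33))])
G=home+Rc@[-.070,0,.049]; print('grip exp',G,'proj',[proj(C[n],G+.008*ax) for n in C])
m=cv2.inRange(hsv,(5,150,60),(20,255,255)); m[:180]=0;m[240:]=0;m[:,:285]=0;m[:,365:]=0
k=max(cv2.findContours(m,cv2.RETR_EXTERNAL,cv2.CHAIN_APPROX_NONE)[0],key=cv2.contourArea)[:,0]
b=cv2.boxPoints(cv2.minAreaRect(k)); print('box',b)
ey=Rc@[0,1,0]; ex=np.cross(ey,ax)
def onpl(p,h):
    o,d=ray(c,p); P=G+h*ax; v=o+d*((P-o)@ax)/(d@ax)-G; return v@ex,v@ey
print('cap in knob frame',onpl((323.8,200.2),.008))
Q=np.array([onpl(p,.008) for p in b]); print(Q*1000)
im=c['frame'][175:245,280:370]; cv2.imwrite('pics/w8.png',cv2.resize(im,None,fx=8,fy=8,interpolation=cv2.INTER_CUBIC))
```

```text
grip exp [0.5823 0.1043 0.0915] proj [array([344.5643, 177.8424]), array([326.1006, 175.4905]), array([323.655 , 200.5522])]
box [[292.1194 210.7459]
 [296.0673 188.1868]
 [353.7023 198.2729]
 [349.7544 220.832 ]]
cap in knob frame (np.float64(-0.0002338941462906773), np.float64(9.238533327557686e-05))
[[  6.7752 -19.9855]
 [ -8.2106 -17.8277]
 [ -1.5859  19.2512]
 [ 13.1688  16.4469]]
```

View pics/w8.png

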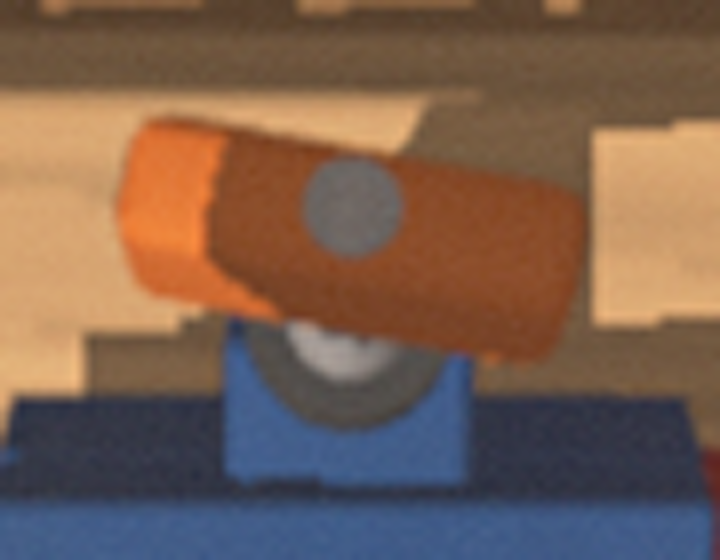

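Cap agrees with the expected knob position to 0.3 mm, and the wing angle is ≈10° (0.176 rad). Next I compute the pre-grasp move.

```bash
cat > kn.py <<'E'
from h import *
from scipy.spatial.transform import Rotation as R
np.set_printoptions(precision=3,suppress=True)
Rc=R.from_euler('z',-1.9,degrees=True).as_matrix(); home=np.array([.6523,.102,.0425])
ax=Rc@np.array([-np.sin(np.radians(33)),0,np.cos(np.radians(33))]); G=home+Rc@[-.070,0,.049]
ey=Rc@[0,1,0]; ex=np.cross(ey,ax)
def Rt(phi):
    y=np.cos(phi)*ex-np.sin(phi)*ey; z=-ax; return R.from_matrix(np.c_[np.cross(y,z),y,z])
def go(phi,back):
    s=bot.read_state(); D=Rt(phi)*R.from_rotvec(s['tcp_rot']).inv()
    return 'cm',(G-ax*.019+ax*back-s['tool_pos'])*100,'deg',np.degrees(D.as_rotvec()),np.degrees(D.magnitude())
E
python3 - <<'E'
from kn import *
print(ax,G,bot.read_state()['tcp_rot'],*go(.176,.08))
E
```

```text
[-0.544  0.018  0.839] [0.582 0.104 0.091] [-0.046 -3.14   0.   ] cm [-4.417  0.269 -1.421] deg [ 27.95  -25.008 -97.221] 104.20387743919572
```

Call:
drive_tool(deltas=[{"hand":0.7,"offset":[-2,0,3],"angular":[2.8,-2.5,-9.7]},{"hand":0.7,"offset":[-4.4,0.3,3],"angular":[5.6,-5,-19.4]},{"hand":0.7,"offset":[-4.4,0.3,3],"angular":[8.4,-7.5,-29.2]},{"hand":0.7,"offset":[-4.4,0.3,3],"angular":[11.2,-10,-38.9]},{"hand":0.7,"offset":[-4.4,0.3,3],"angular":[14,-12.5,-48.6]},{"hand":0.7,"offset":[-4.4,0.3,3],"angular":[16.8,-15,-58.3]},{"hand":0.7,"offset":[-4.4,0.3,3],"angular":[19.6,-17.5,-68.1]},{"hand":0.7,"offset":[-4.4,0.3,3],"angular":[22.4,-20,-77.8]}])

```text
time: 12.28
tool_pos: [0.5491, 0.1054, 0.1872]
tcp_rot: [1.814, 2.104, 0.519]
wrist_force: [-0.0, -1.0, 0.1]
width: 0.7
```

Run:
```python
from kn import *
s=bot.read_state(); print(s['tool_pos'],s['q'],*go(.176,.08))
```

```text
[0.549 0.105 0.187] [ 0.145 -0.212  2.252  0.001  0.616 -0.004] cm [ 0.001  0.002 -4.458] deg [  5.473  -4.926 -19.058] 20.430610476285914
```

Call:
drive_tool(deltas=[{"hand":0.5,"offset":[0,0,-2],"angular":[2.7,-2.5,-9.5]},{"hand":0.5,"offset":[0,0,-4.4],"angular":[5.5,-4.9,-19.1]},{"hand":0.5,"offset":[0,0,-4.4],"angular":[5.5,-4.9,-19.1]},{"hand":0.5,"offset":[0,0,-4.4],"angular":[5.5,-4.9,-19.1]},{"hand":0.5,"offset":[0,0,-4.4],"angular":[5.5,-4.9,-19.1]}])

```text
time: 12.9
tool_pos: [0.5496, 0.1058, 0.1441]
tcp_rot: [2.093, 1.708, 0.603]
wrist_force: [0.8, 0.1, 0.7]
width: 0.5
```

Run:
```python
from kn import *
c=cam('wrist','w9.png')
s=bot.read_state(); print(s['time'],s['tool_pos'],s['q'],*go(.176,0),'G proj',proj(c,G+.008*ax))
hsv=cv2.cvtColor(c['frame'],cv2.COLOR_BGR2HSV); m=cv2.inRange(hsv,(5,150,40),(20,255,255))
ks=sorted(cv2.findContours(m,cv2.RETR_EXTERNAL,cv2.CHAIN_APPROX_NONE)[0],key=cv2.contourArea)[-3:]
for k in ks:
  b=cv2.boxPoints(cv2.minAreaRect(k)); print(cv2.contourArea(k),b.tolist())
  Q=[]
  for p in b:
    o,d=ray(c,p); v=o+d*((G+.008*ax-o)@ax)/(d@ax)-G; Q.append((v@ex*1000,v@ey*1000))
  print(np.array(Q),np.mean(Q,0))
```

```text
12.95 [0.55  0.106 0.144] [ 0.234 -0.178  2.346 -0.342  0.436  0.708] cm [ 4.287 -0.179 -6.89 ] deg [ 0.096 -0.022 -0.337] 0.3509298078130587 G proj [320.102 227.159]
4.0 [[496.0, 321.0], [499.0, 321.0], [499.0, 323.0], [496.0, 323.0]]
[[110.381 -91.378]
 [112.47  -91.734]
 [112.46  -93.442]
 [110.367 -93.085]] [111.419 -92.41 ]
4.5 [[497.0, 312.0], [497.0, 308.0], [499.0, 308.0], [499.0, 312.0]]
[[111.135 -83.903]
 [111.161 -80.576]
 [112.534 -80.81 ]
 [112.514 -84.138]] [111.836 -82.357]
993.5 [[311.0, 191.0], [330.0, 191.0], [330.0, 252.0], [311.0, 252.0]]
[[ -1.437  24.674]
 [ 10.14   22.693]
 [  3.41  -18.422]
 [ -8.897 -16.32 ]] [0.804 3.156]
```

(The picture limit is reached; numbers only from here.) The wing's mask box is upright in the wrist image (x 311–330, centred on 320), so it is square to the jaws. Advance along the knob axis.

Call:
drive_tool(deltas=[{"hand":0.5,"offset":[1.6,-0.05,-2.5],"angular":[0,0,0]},{"hand":0.5,"offset":[2.7,-0.1,-4.2],"angular":[0,0,0]},{"hand":0.5,"offset":[3.5,-0.12,-5.5],"angular":[0,0,0]},{"hand":0.5,"offset":[4.3,-0.15,-6.8],"angular":[0,0,0]},{"hand":0.5,"offset":[4.3,-0.15,-6.8],"angular":[0,0,0]},{"hand":0.5,"offset":[4.3,-0.15,-6.8],"angular":[0,0,0]}])

```text
time: 13.7
tool_pos: [0.5925, 0.1041, 0.0764]
tcp_rot: [2.094, 1.706, 0.604]
wrist_force: [-0.2, -0.6, 0.8]
width: 0.498
```

Run:
```python
from kn import *
s=bot.read_state(); print(s['time'],s['tool_pos'],s['wrist_force'],s['q'],*go(.176,0))
```

```text
13.7 [0.592 0.104 0.076] [-0.184 -0.622  0.763] [ 0.206  0.024  2.318 -0.502  0.269  0.86 ] cm [ 0.021 -0.014 -0.086] deg [ 0.092 -0.019 -0.294] 0.3087924456494595
```

Call:
drive_tool(deltas=[{"hand":0,"offset":[0,0,-0.05],"angular":[0,0,0]},{"hand":0,"offset":[0,0,-0.05],"angular":[0,0,0]},{"hand":0,"offset":[0,0,-0.05],"angular":[0,0,0]},{"hand":0,"offset":[0,0,-0.05],"angular":[0,0,0]},{"hand":0,"offset":[0,0,-0.05],"angular":[0,0,0]}], force=30)

```text
time: 14.32
tool_pos: [0.5922, 0.1043, 0.0758]
tcp_rot: [2.094, 1.706, 0.604]
wrist_force: [-4.2, -1.1, 6.2]
width: 0.136
```

Run:
```python
from kn import *
s=bot.read_state(); print(s['time'],s['tool_pos'],s['wrist_force'],s['torque'],s['width']*85,*go(.176,0))
r=np.degrees(-ax); print('per row 9deg:',-ax*9, 'total 72', -ax*72)
```

```text
14.325 [0.592 0.104 0.076] [-4.207 -1.089  6.166] [-0.121  0.236 -0.145] 11.552536766594176 cm [ 0.053 -0.035 -0.021] deg [ 0.089 -0.019 -0.306] 0.31876377937543743
per row 9deg: [ 4.899 -0.163 -7.548] total 72 [ 39.192  -1.3   -60.384]
```

Call:
drive_tool(deltas=[{"hand":0,"offset":[0,0,0],"angular":[4.9,-0.16,-7.55]},{"hand":0,"offset":[0,0,0],"angular":[9.8,-0.33,-15.1]},{"hand":0,"offset":[0,0,0],"angular":[14.7,-0.49,-22.6]},{"hand":0,"offset":[0,0,0],"angular":[19.6,-0.65,-30.2]},{"hand":0,"offset":[0,0,0],"angular":[24.5,-0.82,-37.7]},{"hand":0,"offset":[0,0,0],"angular":[29.4,-0.98,-45.3]},{"hand":0,"offset":[0,0,0],"angular":[34.3,-1.14,-52.8]},{"hand":0,"offset":[0,0,0],"angular":[34.3,-1.14,-52.8]}])

```text
time: 15.32
tool_pos: [0.5914, 0.1043, 0.0759]
tcp_rot: [2.9, 0.39, 0.857]
wrist_force: [-13.8, 0.7, 14.9]
width: 0.127
```

```bash
cat > st.py <<'E'
from kn import *
bot.read_camera('wrist'); s=bot.read_state(); r=R.from_rotvec(s['tcp_rot']); y=r.as_matrix()[:,1]
print(s['time'],s['tool_pos'],s['wrist_force'],'moment',s['torque'],'about axis',s['torque']@ax,'w',s['width']*85,'q',s['q'],'phi',np.arctan2(-y@ey,y@ex),'z err deg',np.degrees(np.arccos(np.clip(-r.as_matrix()[:,2]@ax,-1,1))),'pos err mm',(s['tool_pos']-(G-.019*ax))*1000)
E
python3 st.py
```

```text
15.375 [0.591 0.104 0.076] [-14.579  -0.08   15.349] moment [-0.071  0.776 -0.05 ] about axis 0.010344207174981973 w 11.375012452794326 q [ 0.208  0.022  2.321 -0.51   0.266  1.967] phi 1.2697274832030303 z err deg 0.13226282830079047 pos err mm [-1.296  0.394  0.368]
```

The force shows the pad biting and pulling the carriage over within its play. I'll turn the remaining ~14° and yield slightly along that pull.

Call:
drive_tool(deltas=[{"hand":0,"offset":[-0.05,0,0.05],"angular":[3.8,-0.13,-5.9]},{"hand":0,"offset":[-0.1,0,0.1],"angular":[7.6,-0.25,-11.7]},{"hand":0,"offset":[-0.1,0,0.1],"angular":[7.6,-0.25,-11.7]},{"hand":0,"offset":[-0.1,0,0.1],"angular":[7.6,-0.25,-11.7]}])

```text
time: 15.88
tool_pos: [0.591, 0.1042, 0.0761]
tcp_rot: [2.988, 0.04, 0.887]
wrist_force: [0.9, -0.6, 0.8]
width: 0.13
```

```bash
python3 st.py
```

```text
15.925 [0.591 0.104 0.076] [ 0.498 -0.092  0.942] moment [-0.176  0.024  0.034] about axis 0.12490493746353055 w 11.273091821293377 q [ 0.207  0.021  2.322 -0.51   0.266  2.209] phi 1.5118601609692033 z err deg 0.1421956341072605 pos err mm [-1.68   0.275  0.552]
```

Knob is at ≈1.51 rad with the forces relaxed. Open and back off along the axis.

Call:
drive_tool(deltas=[{"hand":0.5,"offset":[0,0,0],"angular":[0,0,0]},{"hand":0.5,"offset":[0,0,0],"angular":[0,0,0]},{"hand":0.5,"offset":[0,0,0],"angular":[0,0,0]},{"hand":0.5,"offset":[-1.6,0.05,2.5],"angular":[0,0,0]},{"hand":0.5,"offset":[-3.3,0.1,5],"angular":[0,0,0]},{"hand":0.5,"offset":[-5,0.17,7.7],"angular":[0,0,0]},{"hand":0.5,"offset":[-6.5,0.2,10],"angular":[0,0,0]},{"hand":0.5,"offset":[-6.5,0.2,10],"angular":[0,0,0]}])

```text
time: 16.92
tool_pos: [0.5268, 0.1068, 0.1788]
tcp_rot: [2.988, 0.037, 0.895]
wrist_force: [-0.3, -0.5, -0.0]
width: 0.503
```

Run:
```python
from kn import *
C={n:cam(n) for n in('scene','side','wrist')}; s=bot.read_state(); print(s['time'],s['tool_pos'],s['width'],s['wrist_force'])
for n in C:
    c=C[n]; p=proj(c,G+.008*ax); hsv=cv2.cvtColor(c['frame'],cv2.COLOR_BGR2HSV); m=cv2.inRange(hsv,(5,130,40),(20,255,255))
    roi=np.zeros_like(m); cv2.circle(roi,tuple(int(v) for v in p),60 if n=='wrist' else 22,255,-1); m&=roi
    if n!='wrist': m&=cv2.inRange(hsv,(5,190,120),(18,255,255))
    k=max(cv2.findContours(m,cv2.RETR_EXTERNAL,cv2.CHAIN_APPROX_NONE)[0],key=cv2.contourArea); rc=cv2.minAreaRect(k); b=cv2.boxPoints(rc)
    Q=[]
    for q in b:
        o,d=ray(c,q); v=o+d*((G+.008*ax-o)@ax)/(d@ax)-G; Q.append((v@ex*1000,v@ey*1000))
    print(n,p,rc); print(np.array(Q))
# grip block / home check in side & scene via blue centroid vs c7
import pickle
C7=pickle.load(open('c7.pkl','rb'))
for n in('scene','side'):
    for c in (C7[n],C[n]):
        hsv=cv2.cvtColor(c['frame'],cv2.COLOR_BGR2HSV); m=cv2.inRange(hsv,(100,120,40),(125,255,255)); roi=np.zeros_like(m); p=proj(c,[.652,.102,.065]); cv2.circle(roi,tuple(int(v) for v in p),30,255,-1); M=cv2.moments(m&roi,True); print(n,M['m00'],M['m10']/M['m00'],M['m01']/M['m00'])
```

```text
17.075 [0.526 0.106 0.175] 0.5018360038211006 [-0.374 -0.081 -0.04 ]Traceback (most recent call last):
  File "<stdin>", line 7, in <module>
ValueError: max() iterable argument is empty
```

Run:
```python
from kn import *
import pickle
C={n:cam(n) for n in('scene','side','wrist')}; C7=pickle.load(open('c7.pkl','rb'))
c=C['wrist']; p=proj(c,G+.008*ax); hsv=cv2.cvtColor(c['frame'],cv2.COLOR_BGR2HSV); m=cv2.inRange(hsv,(4,170,50),(18,255,255))
roi=np.zeros_like(m); cv2.circle(roi,tuple(int(v) for v in p),60,255,-1); m&=roi
ks=[k for k in cv2.findContours(m,cv2.RETR_EXTERNAL,cv2.CHAIN_APPROX_NONE)[0] if cv2.contourArea(k)>100]
print('wrist cap',p)
for k in ks:
    rc=cv2.minAreaRect(k); Q=[]
    for q in cv2.boxPoints(rc):
        o,d=ray(c,q); v=o+d*((G+.008*ax-o)@ax)/(d@ax)-G; Q.append((v@ex*1000,v@ey*1000))
    print(rc); print(np.array(Q))
for n in('scene','side'):
    for c in (C7[n],C[n]):
        hsv=cv2.cvtColor(c['frame'],cv2.COLOR_BGR2HSV); m=cv2.inRange(hsv,(100,100,25),(125,255,255)); roi=np.zeros_like(m); p=proj(c,[.652,.102,.065]); cv2.circle(roi,tuple(int(v) for v in p),30,255,-1); print(n,cv2.boundingRect(m&roi))
```

```text
wrist cap [322.063 203.4  ]
((321.4830322265625, 201.40945434570312), (51.23221206665039, 15.664525985717773), 79.3803482055664)
[[ 19.185  10.61 ]
 [ 21.989  -0.477]
 [-16.958 -10.049]
 [-20.023   1.577]]
scene (338, 194, 35, 27)
scene (338, 193, 35, 28)
side (336, 170, 34, 27)
side (336, 170, 33, 27)
```

The wing now reads ≈1.34 rad against 1.51 at the tool, so it lagged in the pads. That's only just snug. I'll regrasp square to the wing with a firmer grip and add a bit more.

Call:
drive_tool(deltas=[{"hand":0.5,"offset":[1.5,-0.05,-2.3],"angular":[-5.2,0.17,8]},{"hand":0.5,"offset":[3.2,-0.1,-5],"angular":[-5.2,0.17,8]},{"hand":0.5,"offset":[4.9,-0.15,-7.5],"angular":[-5.2,0.17,8]},{"hand":0.5,"offset":[5.8,-0.18,-9],"angular":[-5.2,0.17,8]},{"hand":0.5,"offset":[6.5,-0.2,-10],"angular":[-5.2,0.17,8]},{"hand":0.5,"offset":[6.5,-0.2,-10],"angular":[-5.2,0.17,8]},{"hand":0.5,"offset":[6.5,-0.2,-10],"angular":[-5.2,0.17,8]}])

```text
time: 18.1
tool_pos: [0.591, 0.1043, 0.0764]
tcp_rot: [2.932, 0.282, 0.868]
wrist_force: [-0.2, -0.0, -0.1]
width: 0.497
```

```bash
python3 st.py
```

```text
18.15 [0.591 0.104 0.077] [-0.685 -0.171  0.007] moment [0.045 0.263 0.018] about axis -0.004937473101108664 w 42.28140196243409 q [ 0.207  0.02   2.322 -0.508  0.266  2.042] phi 1.3467636932942442 z err deg 0.18568303900018987 pos err mm [-1.5    0.414  1.253]
```

Call:
drive_tool(deltas=[{"hand":0,"offset":[0,0,0],"angular":[0,0,0]},{"hand":0,"offset":[0,0,0],"angular":[0,0,0]},{"hand":0,"offset":[0,0,0],"angular":[0,0,0]},{"hand":0,"offset":[0,0,0],"angular":[0,0,0]},{"hand":0,"offset":[0,0,0],"angular":[0,0,0]}], force=60)

```text
time: 18.77
tool_pos: [0.5911, 0.1044, 0.077]
tcp_rot: [2.931, 0.282, 0.869]
wrist_force: [-5.4, 0.4, 5.0]
width: 0.131
```

```bash
python3 st.py
```

```text
18.825 [0.591 0.104 0.077] [-4.526  0.34   6.277] moment [-0.042  0.424 -0.001] about axis 0.02935810023144388 w 10.86292131403854 q [ 0.208  0.02   2.322 -0.508  0.267  2.042] phi 1.3464034446299629 z err deg 0.18517002692698795 pos err mm [-1.613  0.413  1.404]
```

Call:
drive_tool(deltas=[{"hand":0,"offset":[0,0,0],"angular":[3.5,-0.12,-5.4]},{"hand":0,"offset":[0,0,0],"angular":[7,-0.24,-10.9]},{"hand":0,"offset":[0,0,0],"angular":[7,-0.24,-10.9]},{"hand":0,"offset":[0,0,0],"angular":[7,-0.24,-10.9]}])

```text
time: 19.32
tool_pos: [0.5911, 0.1042, 0.077]
tcp_rot: [3.002, -0.052, 0.894]
wrist_force: [-5.6, -0.8, 5.5]
width: 0.134
```

```bash
python3 st.py
```

```text
19.375 [0.591 0.104 0.077] [-4.294 -0.462  7.108] moment [-0.131  0.349 -0.026] about axis 0.05602936947441042 w 10.919291862499632 q [ 0.209  0.02   2.322 -0.516  0.268  2.276] phi 1.5725000970413663 z err deg 0.15730229584936045 pos err mm [-1.626  0.253  1.42 ]
```

Tool at 1.57 rad; release, retreat, and measure.

Call:
drive_tool(deltas=[{"hand":0.5,"offset":[0,0,0],"angular":[0,0,0]},{"hand":0.5,"offset":[0,0,0],"angular":[0,0,0]},{"hand":0.5,"offset":[0,0,0],"angular":[0,0,0]},{"hand":0.5,"offset":[-1.6,0.05,2.5],"angular":[0,0,0]},{"hand":0.5,"offset":[-3.3,0.1,5],"angular":[0,0,0]},{"hand":0.5,"offset":[-5,0.17,7.7],"angular":[0,0,0]},{"hand":0.5,"offset":[-6.5,0.2,10],"angular":[0,0,0]},{"hand":0.5,"offset":[-6.5,0.2,10],"angular":[0,0,0]}])

```text
time: 20.38
tool_pos: [0.5268, 0.1068, 0.1787]
tcp_rot: [3.002, -0.052, 0.9]
wrist_force: [0.2, 0.4, 0.3]
width: 0.499
```

```bash
python3 - <<'E'
from kn import *
cam('side');C={n:cam(n) for n in('side','wrist','scene')}
c=C['wrist']; p=proj(c,G+.008*ax); hsv=cv2.cvtColor(c['frame'],cv2.COLOR_BGR2HSV); m=cv2.inRange(hsv,(4,170,50),(18,255,255))
roi=np.zeros_like(m); cv2.circle(roi,tuple(int(v) for v in p),60,255,-1); m&=roi
k=max(cv2.findContours(m,cv2.RETR_EXTERNAL,cv2.CHAIN_APPROX_NONE)[0],key=cv2.contourArea)
rc=cv2.minAreaRect(k); Q=[]
for q in cv2.boxPoints(rc):
    o,d=ray(c,q); v=o+d*((G+.008*ax-o)@ax)/(d@ax)-G; Q.append((v@ex*1000,v@ey*1000))
print(p,rc); print(np.array(Q))
# long edges of the contour, in image
v=cv2.fitLine(k,cv2.DIST_L2,0,.01,.01).ravel(); print('axis img deg',np.degrees(np.arctan2(v[1],v[0])))
for n in('scene','side'):
    h=cv2.cvtColor(C[n]['frame'],cv2.COLOR_BGR2HSV); m=cv2.inRange(h,(100,100,25),(125,255,255)); roi=np.zeros_like(m); p=proj(C[n],[.652,.102,.065]); cv2.circle(roi,tuple(int(x) for x in p),30,255,-1); print(n,cv2.boundingRect(m&roi))
# blue/red adjacency in wrist: carriage +y top edge vs stop near face
b=cv2.inRange(hsv,(100,100,25),(125,255,255)); r=cv2.inRange(hsv,(170,130,40),(179,255,255))|cv2.inRange(hsv,(0,180,40),(3,255,255))
for nm,mm in(('blue',b),('red',r)):
    kk=max(cv2.findContours(mm,cv2.RETR_EXTERNAL,cv2.CHAIN_APPROX_NONE)[0],key=cv2.contourArea); print(nm,cv2.minAreaRect(kk),cv2.boundingRect(kk))
E
python3 st.py
```

```text
[322.212 204.894] ((321.7647399902344, 203.05885314941406), (50.9324836730957, 16.00735092163086), 75.96376037597656)
[[ 19.061  10.533]
 [ 21.962  -0.878]
 [-16.961 -10.333]
 [-20.161   1.609]]
axis img deg 77.603165
scene (338, 193, 35, 28)
side (336, 170, 33, 27)
blue ((322.0, 136.0), (72.0, 78.0), 90.0) (283, 100, 79, 73)
red ((271.498291015625, 136.02931213378906), (22.84286880493164, 51.20560836791992), 3.3664605617523193) (259, 111, 25, 51)
20.625 [0.525 0.106 0.174] [-0.213 -0.946 -1.139] moment [-0.002  0.241 -0.017] about axis -0.00831391981000583 w 42.86557860906524 q [ 0.252 -0.275  2.358 -0.311  0.524  2.085] phi 1.5725247813079468 z err deg 0.050275859753519815 pos err mm [-67.253   2.     98.802]
```

The wing reads 1.337 rad again after being turned to 1.57. The tool saw only a small torque, so the clamp spring seems to drive the knob back to a friction balance: 0.06 N m over 3 mm/rad is roughly 20 N on the pad. I'll let a second pass and check for creep before handing in.

Call:
drive_tool(deltas=[{"hand":0.5,"offset":[-1,0,1],"angular":[0,0,0]},{"hand":0.5,"offset":[-1,0,1],"angular":[0,0,0]},{"hand":0.5,"offset":[-1,0,1],"angular":[0,0,0]},{"hand":0.5,"offset":[-1,0,1],"angular":[0,0,0]},{"hand":0.5,"offset":[-1,0,1],"angular":[0,0,0]},{"hand":0.5,"offset":[-1,0,1],"angular":[0,0,0]},{"hand":0.5,"offset":[-1,0,1],"angular":[0,0,0]},{"hand":0.5,"offset":[-1,0,1],"angular":[0,0,0]}])

```text
time: 21.62
tool_pos: [0.5159, 0.1063, 0.186]
tcp_rot: [3.003, -0.052, 0.892]
wrist_force: [-0.5, 1.4, -0.2]
width: 0.503
```

Run:
```python
from kn import *
c=cam('wrist'); p=proj(c,G+.008*ax); hsv=cv2.cvtColor(c['frame'],cv2.COLOR_BGR2HSV); m=cv2.inRange(hsv,(4,170,50),(18,255,255))
roi=np.zeros_like(m); cv2.circle(roi,tuple(int(v) for v in p),60,255,-1); m&=roi
k=max(cv2.findContours(m,cv2.RETR_EXTERNAL,cv2.CHAIN_APPROX_NONE)[0],key=cv2.contourArea)
Q=[]
for q in k[:,0].astype(float):
    o,d=ray(c,q); v=o+d*((G+.008*ax-o)@ax)/(d@ax)-G; Q.append((v@ex*1000,v@ey*1000))
Q=np.array(Q,np.float32); print(cv2.minAreaRect(Q))
# each long edge on the outer face plane (and on the wing's lower plane)
for h in (.008,-.014):
  Q=[]
  for q in k[:,0].astype(float):
    o,d=ray(c,q); v=o+d*((G+h*ax-o)@ax)/(d@ax)-G; Q.append((v@ex*1000,v@ey*1000))
  Q=np.array(Q,np.float32); t=np.array([np.sin(1.337),np.cos(1.337)]); n=np.array([t[1],-t[0]]); C0=Q.mean(0); s=(Q-C0)@t; w=(Q-C0)@n
  for sg in(1,-1):
    sel=(abs(s)<13)&(sg*w>3); f=cv2.fitLine(Q[sel],cv2.DIST_HUBER,0,.01,.01).ravel(); f=f*np.sign(f[0]); print(h,sg,'phi',np.arctan2(abs(f[0]),f[1]),sel.sum())
print(bot.read_state()['time'])
```

```text
((0.8521919250488281, 0.41140174865722656), (39.87234115600586, 12.013021469116211), 13.26025676727295)
0.008 1 phi 1.335642 31
0.008 -1 phi 1.3508395 31
-0.014 1 phi 1.3344494 29
-0.014 -1 phi 1.3457822 28
21.675
```

The knob holds steady at 1.34 rad with no creep, and the measured wing is 40 × 12 mm as it should be. Handing in.

```bash
python3 -c "
from workcell import bot
print(bot.finish_job())"
```

```text
the job is handed in; nothing more can be done
None
```

I slid the blue carriage onto the rail from its open end, knob on the robot's side. I pushed it up to the red stop (about 11 N of pushback at y ≈ 0.102 m), let go, turned the wing knob clockwise and backed the arm off. The job was handed in at about 22 s of the 58 s allowed.

**Last checks:**
- **Carriage:** its outline in the scene and side views stayed within 1 pixel of its home position after clamping.
- **Robot:** it was clear of everything, with the wrist force near zero.
- **Bystanders:** I kept the arm clear of them but did not re-measure their positions.

**What disagreed:** the tool turned the knob to 1.51 rad and, on a second grip, to 1.57 rad. After each release the wing measured about 1.34 rad, and it held there with no creep. That is inside the snug range (1.3 to 1.8) but near its lower end. I think the clamp spring pushes the knob back until friction holds it, which would leave roughly 20 N on the pad. I inferred that force; I could not measure it directly.

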